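Stand the fallen axle rests back up

TASK

Two of the three steel axle rests on the bike-shop bench have been knocked flat on their backs, with their foot plates sticking straight up. Slowly push each of the two over by its foot plate with the fingertips until it stands upright on its foot again, about where it lay: do not grip, lift or ram them. Leave the rest that already stands and all the other things on the bench where they are.

Things in the scene. Friction and masses are not known exactly. Their poses are not given: they have to be found in the camera images.
- rest_tall: Taller fallen axle rest, loose L of bare steel, 0.6-0.86 kg. Wall 110 mm long, 70 wide, 5 thick, notched at its end; foot plate 85 long from the heel, 70 wide, 9 thick. Origin: middle of the heel edge (outer corner of the L), at bench height lying or standing. Own x: along the wall to its notch; own z: along the foot plate to its toe. Lying: z up, x level. Standing: x up, z level.
- rest_short: Shorter, wider fallen axle rest, loose L of bare steel, 0.6-0.88 kg. Wall 85 mm long, 90 wide, 5 thick, notched at its end; foot plate 75 long from the heel, 90 wide, 9 thick. Origin: middle of the heel edge (outer corner of the L), at bench height lying or standing. Own x: along the wall to its notch; own z: along the foot plate to its toe. Lying: z up, x level. Standing: x up, z level.
- rest_tall_toe (a point): Middle of the toe edge of the taller rest's foot plate, on its inner face (9 mm along own x, 85 mm along own z from the origin). As it lies it is 85 mm over the bench. Pushed here towards own -x (about 2.5 N), the rest turns about its heel edge and goes on by itself past about 45 degrees.
- rest_short_toe (a point): Middle of the toe edge of the shorter rest's foot plate, on its inner face (9 mm along own x, 75 mm along own z from the origin). As it lies it is 75 mm over the bench. Pushed here towards own -x (about 2.5 N), the rest turns about its heel edge and goes on by itself past about 45 degrees.
- rest_spare: Third axle rest, same size as the taller one, loose, already standing on its foot beyond the others: 110 mm high, foot 85 mm long and 70 mm wide. Origin: middle of its heel edge on the bench; z up, its foot points to its own -x. Bystander.
- tape: Green tape roll lying flat between the fallen rests, 92 mm across, 24 mm high; origin centre of its underside. Bystander.
- driver: Screwdriver lying on the bench nearest the robot, about 200 mm long, lower than 40 mm; origin near its middle, own x towards the tip. Bystander.
- spray: White and blue spray can standing, 60 mm across, 190 mm high; origin centre of its underside. Bystander.
- fluid: Black bottle standing, 68 mm across, 140 mm high; origin centre of its underside. Bystander.
- jar: Glass jar with green lid standing on the right, 72 mm across, 85 mm high; origin centre of its underside. Bystander.
- glue: Small white bottle standing on the left, 38 mm across, 90 mm high; origin centre of its underside. Bystander.
Things that resemble listed ones, but are neither listed nor needed, are in the scene too. Leave any blue or yellow look-alike of the rest_short alone.

How it is judged:
By the outcome, as a careful person would: the job done as asked, in the order asked, and still so for the second after the job is handed in, with the robot touching nothing.
It also fails if it takes over 58 s, if anything falls off the work surface, if the arm or the gripper's body presses on something with over 40 N, if the wrist force passes 120 N, or if a joint passes its speed limit or range.

ROBOT

A 6-joint arm with a two-finger parallel gripper is mounted at the origin on the work surface. World frame = base frame: x ahead of the robot, y to its left, z up, the work surface at z = 0. Lengths are in m, angles in rad, forces in N, time in s.
With the tool pointing down it reaches from about 0.325 to 0.75 m from the base axis. Payload 7.6 kg.
Tool frame: the origin (TCP) lies between the finger pads; the fingertips stand 22 mm ahead of it and the grasp point (between the pads) lies 3 mm ahead of it; z points along the fingers, y is the line along which they close (so a half turn about z gives the same grasp; the last joint's range is limited). The gripper opens to 85 mm and grips with 20 to 120 N. Pads are 22 mm wide; open, the fingers measure 114 mm over their backs; the gripper's body (76 mm by 85 mm) begins 54 mm behind the grasp point. The pads swing forward as they close: fully open they stand 13 mm farther back than shut.
Start: joints at [-1.298, 0.052, 1.401, -0, 1.689, -0.07], TCP at [0.176, -0.494, 0.253] pointing down, gripper open.
Joint ranges: [-2.9, 2.9], [-0.91, 2.17], [0.12, 2.37], [-1.06, 4.2], [0.26, 2.73], [-2.93, 2.93]. Speed limits (rad/s): [2.57, 2.57, 3.01, 3.14, 3.14, 3.14].

INTERFACE

Orientations are given as [roll, pitch, yaw] about the fixed x, y, z axes, in that order (R = Rz(yaw) Ry(pitch) Rx(roll)).
In Python, from rig import r, vision gives the robot as it stands.
- The arm moves only by the shell command python3 -m pendant 'ROWS' [FORCE]. ROWS is a JSON object of lists of equal length, an entry for each row: "offset": the shift along the tool's x, y, z scaled (see below), a list of three; "rotation": the turn, a rotation vector about the tool's x, y, z scaled (see below), a list of three; "hand": the opening, from 0 (shut) to 1 (fully open). In form: {"offset": [[tx, ty, tz], ...], "rotation": [[ax, ay, az], ...], "hand": [hand, ...]}. A call has 1 to 8 rows; each row is the pose to reach, as a shift and turn from the pose commanded when the call began, along the tool's axes at that moment; what a row does not reach only later rows make up. The controller multiplies each number of a shift by 120 mm and each number of a turn by 0.5 rad. A row lasts 1/10 s, in which the tool goes at most 50 mm and 8.59 degrees, less where a joint would pass 70% of its speed; a pose out of reach is approached as far as the arm can. A call with a number of a shift or a turn outside -1 to 1 is refused whole. A call with a gripper value outside its range is refused whole. The fingers move at their own pace and stop on an object; FORCE is the grip in N (left out, the last holds). Time passes only in rows, so rows that repeat a pose let the fingers close. It gives the time, the measured TCP pose, the force, the opening and the grip force at its end, in the units of the state.
- r.read_state(): the state, without advancing time (a new reading comes with each control period).
- vision.capture(name): name is "scene" or "top"; returns a dict with "img" (400x640x3 uint8, blue, green, red), "fx", "fy", "cx", "cy" (pixels), "camera_from_world" (4x4, takes a point from world to camera coordinates). Camera axes: x right, y down, z forward; pixel columns grow to the right and rows downward; lengths in m; the calibration is good to about 2 mm. A picture is of the moment at which its call begins. There is no depth.
- r.hand_in(): hands the job in; it is judged then, once.
The state is a dict: "time_s": time; "joint_pos": joint angles; "joint_velocities": joint speeds; "tau": joint torques, N m; "position": TCP position; "ee_rot": TCP orientation; "ft_force": force on the tool from outside, world axes, zero at the start; "torque": the same for the moment, N m; "opening": opening from 0.0 (shut) to 1.0 (fully open); "gripper_force": force on a finger pad.
Only numpy, scipy, OpenCV 4.12 (cv2) and the standard library are available. Lean on these libraries where they do the work, as an engineer would, in place of code of your own. Each camera call takes 0.05 s, during which the arm holds its last target. There are 200 camera calls.

## Working session

There is one attempt and no reset: what is moved stays moved. The work goes in short steps, Python scripts to look and compute and a shell command to move; the robot and the scene stay as the last step left them, time stands still between calls to the robot, and variables do not carry over. Pictures are saved under pics/ and viewed, at most 10 in all, crops included, and the job is handed in when it is done.

```bash
mkdir -p pics; ls
python3 - <<'E'
from rig import r, vision
import cv2, numpy as np
np.set_printoptions(precision=4,suppress=True)
for n in("scene","top"):
    c=vision.capture(n); cv2.imwrite(f"pics/{n}0.png",c["img"]); print(n,c["fx"],c["fy"],c["cx"],c["cy"]); print(np.array(c["camera_from_world"]))
s=r.read_state(); print(s)
E
```

```text
pics
scene 366.3514198404409 366.3514198404409 317.28063131391855 196.1599208920292
[[ 0.1118  0.9936 -0.0141 -0.0575]
 [ 0.6256 -0.0814 -0.7759 -0.2383]
 [-0.7721  0.078  -0.6307  1.5845]
 [ 0.      0.      0.      1.    ]]
top 380.65547630028 380.65547630028 321.57219079670506 195.80554741794825
[[-0.0292 -0.9996 -0.005   0.0199]
 [-0.9763  0.0296 -0.2143  0.5332]
 [ 0.2143 -0.0014 -0.9768  1.0315]
 [ 0.      0.      0.      1.    ]]
{'time_s': 0.1, 'joint_pos': array([-1.2983,  0.0528,  1.4016, -0.    ,  1.6886, -0.0703]), 'joint_velocities': array([-0.0007, -0.0013, -0.0018, -0.0017, -0.0006,  0.0008]), 'tau': array([  0.0011, -38.2581, -36.0986,  -0.0001,   0.0048,   0.    ]), 'position': array([ 0.1764, -0.4942,  0.2525]), 'ee_rot': array([-3.1402, -0.0001,  0.3428]), 'ft_force': array([1.0278, 1.0272, 0.8644]), 'torque': array([-0.013 ,  0.0209,  0.0483]), 'gripper_force': 0.0, 'opening': 1.0008391288710232}
```

View pics/scene0.png

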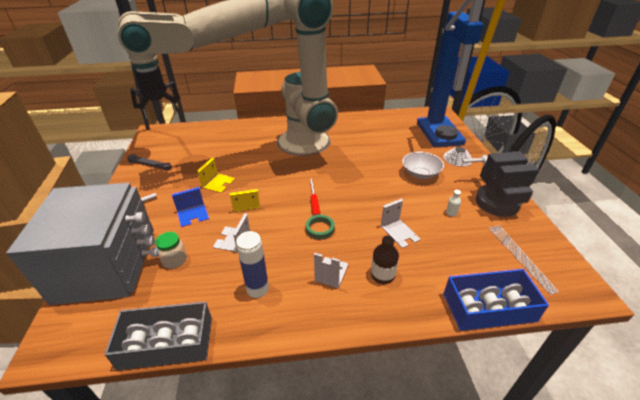

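View pics/top0.png

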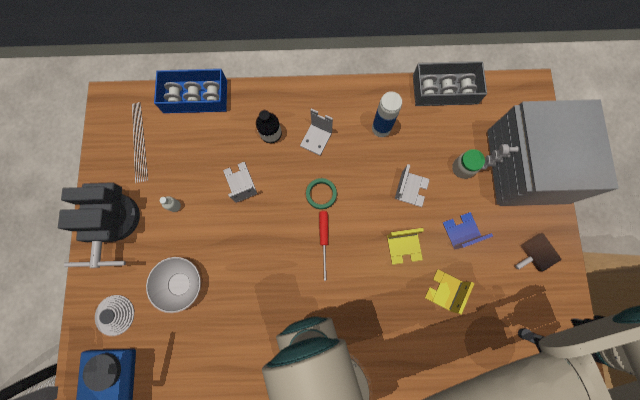

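The scene view shows two fallen grey rests at about (400,222) and (234,235), with the standing spare at (328,268). In the top view the fallen ones are at (240,180) and (412,187). I'll enlarge them.

Run:
```python
import cv2, numpy as np
a=cv2.imread("pics/scene0.png");b=cv2.imread("pics/top0.png")
def crop(i,x,y):
    c=cv2.resize(i[y:y+58,x:x+78],None,fx=5,fy=5,interpolation=cv2.INTER_CUBIC)
    for k in range(0,78,10): cv2.putText(c,str(x+k),(k*5,8),0,.3,(255,0,255),1); cv2.line(c,(k*5,10),(k*5,14),(255,0,255),1)
    for k in range(0,58,10): cv2.putText(c,str(y+k),(0,k*5+4),0,.3,(255,255,0),1); cv2.line(c,(20,k*5),(25,k*5),(255,255,0),1)
    return c
cv2.imwrite("pics/z.png",np.vstack([np.hstack([crop(a,365,190),crop(a,200,205)]),np.hstack([crop(b,205,152),crop(b,375,155)])]))
```

```text
(no output)
```

View pics/z.png

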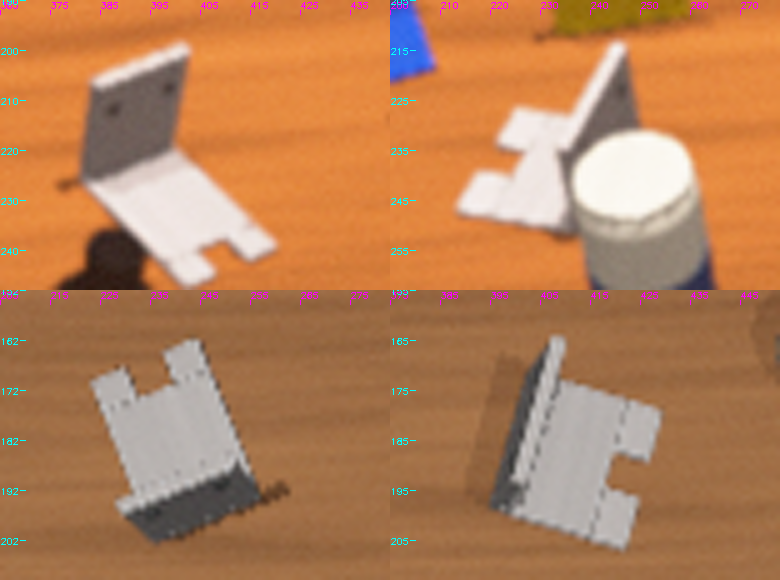

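The zoom shows two shapes. The tall rest (left) has its toe strip at top px (228,195)-(253,186), with the wall running away to (223,170)-(245,162). The short rest (right) has its toe strip at top px (410,165)-(402,195), with the wall running right to (429,179)-(422,207). I'll fit poses from both views.

```bash
cat > h.py <<'E'
import numpy as np
from scipy.optimize import least_squares
from rig import r, vision
np.set_printoptions(precision=4,suppress=True)
CAM={n:vision.capture(n) for n in("scene","top")}
def proj(n,P):
    c=CAM[n];T=np.array(c["camera_from_world"]);q=T[:3,:3]@np.asarray(P,float)+T[:3,3]
    return np.array([c["fx"]*q[0]/q[2]+c["cx"],c["fy"]*q[1]/q[2]+c["cy"]])
def tri(a,b,p0=(.5,0,.05)):
    s=least_squares(lambda P:np.r_[proj("scene",P)-a,proj("top",P)-b],p0);return s.x,np.abs(s.fun).max()
def onz(n,uv,z):
    return least_squares(lambda p:proj(n,[p[0],p[1],z])-uv,[.5,0]).x
E
python3 - <<'E'
from h import *
def fit(obs,L,W,H,x0):
    def pts(p,k):
        x,y,yaw,h=p;lx,s,lz=k;lz=h if lz=='t' else lz
        c,sn=np.cos(yaw),np.sin(yaw);l=np.array([lx,s*W/2])
        return [x+c*l[0]-sn*l[1],y+sn*l[0]+c*l[1],lz]
    f=lambda p:np.concatenate([proj(n,pts(p,k))-uv for n,k,uv in obs])
    s=least_squares(f,x0,loss="soft_l1"); print("x,y,yaw,toeH",s.x,"expect H",H);print(f(s.x).reshape(-1,2).round(1).tolist())
    for sg in(-1,0,1):print(" toe inner",sg,np.array(pts(s.x,(.009,sg,'t'))))
# tall: own x away (+X). own +y = left(+Y)
T=[("top",(0,1,0),(236.4,202.4)),("top",(0,-1,0),(257,193.6)),("top",(0,1,'t'),(229.4,197)),("top",(0,-1,'t'),(254,189)),
("top",(.009,1,'t'),(228.4,194.6)),("top",(.009,-1,'t'),(252.6,186.4)),("top",(.11,1,.005),(223.4,170.4)),("top",(.11,-1,.005),(244.6,162)),
("scene",(.009,-1,'t'),(384,207.4)),("scene",(.009,1,'t'),(402.6,200.4)),("scene",(.009,-1,.005),(381.4,226)),("scene",(.009,1,.005),(399.4,219.6)),
("scene",(.11,-1,.005),(403,247.4)),("scene",(.11,1,.005),(420.6,238))]
fit(T,.11,.07,.085,[.5,.2,.4,.085])
# short: own x towards -Y; own +y = +X (up in top image)
S=[("top",(0,1,'t'),(407.6,164.4)),("top",(.009,1,'t'),(410.2,165)),("top",(0,-1,'t'),(399,193.4)),("top",(.009,-1,'t'),(402,195)),
("top",(0,-1,0),(395,198.6)),("top",(.085,1,.005),(429.4,179)),("top",(.085,-1,.005),(422,206.6)),
("scene",(.009,-1,'t'),(243.2,213.8)),("scene",(0,-1,'t'),(247.2,213.4)),("scene",(.009,1,'t'),(233.6,235)),("scene",(0,1,'t'),(237,235)),
("scene",(.085,-1,.005),(225,226.4)),("scene",(.085,1,.005),(213.4,247.4)),("scene",(0,1,0),(236.4,252.4))]
fit(S,.085,.09,.075,[.5,-.2,-1.7,.075])
print("tape",onz("top",(321,193),.024),"jar",onz("top",(473,159),.085),"spray",onz("top",(391,102),.19),"fluid",onz("top",(264,117),.14), "glue",onz("top",(166,201),.09),"yellow near",onz("top",(407,233),.07),"blue",onz("top",(470,240),.06))
E
```

```text
x,y,yaw,toeH [0.5441 0.2288 0.3778 0.0821] expect H 0.085
[[-0.2, 0.9], [0.9, 0.6], [0.2, 0.5], [-1.0, -1.1], [0.1, 0.0], [-0.8, -1.4], [-0.2, 0.1], [-0.0, -0.2], [0.1, 0.4], [-0.0, 0.3], [0.3, 0.2], [-0.0, -0.6], [-1.3, -0.5], [-0.5, 0.7]]
 toe inner -1 [0.5653 0.1996 0.0821]
 toe inner 0 [0.5524 0.2321 0.0821]
 toe inner 1 [0.5395 0.2646 0.0821]
x,y,yaw,toeH [ 0.573  -0.2295 -1.8959  0.0723] expect H 0.075
[[-0.6, -0.1], [-0.2, 0.2], [0.2, 0.1], [0.3, -0.5], [-0.5, 0.2], [0.1, -0.3], [0.4, -0.0], [1.2, 0.0], [-0.0, 0.8], [-0.6, -0.5], [-1.1, -0.1], [-0.1, 0.0], [-0.6, -0.6], [3.3, -0.2]]
 toe inner -1 [ 0.5274 -0.2237  0.0723]
 toe inner 0 [ 0.5701 -0.238   0.0723]
 toe inner 1 [ 0.6127 -0.2524  0.0723]
tape [0.5496 0.0054] jar [ 0.6217 -0.4294] spray [ 0.7531 -0.1869] fluid [0.7437 0.1569] glue [0.5249 0.4357] yellow near [ 0.4185 -0.2291] blue [ 0.3949 -0.4047]
```

Both fits are good: toe heights come out at 82 and 72 mm against 85 and 75 mm. I'll do the short rest first, with shut fingers and tool x along its push direction (yaw 1.246).

```bash
for i in 1; do python3 -m pendant '{"offset":[[0.4,-0.08,0],[0.8,-0.16,0],[1,-0.19,0],[1,-0.19,0]],"rotation":[[0,0,0],[0,0,0],[0,0,0],[0,0,0]],"hand":[0,0,0,0]}' 30; done
python3 -m pendant '{"offset":[[0.4,-0.08,0],[0.8,-0.16,0],[1,-0.19,0],[1,-0.19,0]],"rotation":[[0,0,0],[0,0,0],[0,0,0],[0,0,0]],"hand":[0,0,0,0]}'
python3 -m pendant '{"offset":[[0.4,-0.08,0],[0.8,-0.16,0],[1,-0.19,0],[1,-0.19,0],[1,-0.19,0]],"rotation":[[0,0,-0.25],[0,0,-0.5],[0,0,-0.75],[0,0,-1],[0,0,-1]],"hand":[0,0,0,0,0]}'
cat >> h.py <<'E'
from scipy.spatial.transform import Rotation as Ro
def to(p,yaw):
    s=r.read_state();R0=Ro.from_euler("xyz",s["ee_rot"]);R1=Ro.from_euler("xyz",[np.pi,0,yaw])
    print("t",s["time_s"],"pos",s["position"],s["ee_rot"],"F",s["ft_force"],"open",s["opening"])
    print("offset",R0.inv().apply(np.array(p)-s["position"])/.12,"rot",(R0.inv()*R1).as_rotvec()/.5)
SH=(np.array([.573,-.2295]),-1.896,1.246)
TA=(np.array([.5441,.2288]),.378,.378)
def own(o,x,z): # own x (m) -> world TCP, tip height z
    return np.r_[o[0]+x*np.array([np.cos(o[1]),np.sin(o[1])]),z+.022]
E
python3 -c "
from h import *
to(np.r_[own(SH,.042,.2)],1.246)"
```

```text
time_s: 0.6
position: [0.2841, -0.4311, 0.2532]
ee_rot: [-3.141, -0.001, 0.347]
ft_force: [0.1, -0.2, -0.3]
opening: 0.329
gripper_force: 0.0
time_s: 1.0
position: [0.3887, -0.3698, 0.2529]
ee_rot: [-3.141, -0.0, 0.346]
ft_force: [0.2, -0.2, -0.4]
opening: -0.001
gripper_force: 0.0
time_s: 1.5
position: [0.492, -0.3099, 0.2529]
ee_rot: [-3.141, 0.001, 0.844]
ft_force: [0.1, -0.1, 0.4]
opening: -0.001
gripper_force: 0.0
t 1.6 pos [ 0.4916 -0.3102  0.2532] [-3.1414  0.0005  0.8379] F [ 0.0691 -1.0845  0.1529] open -0.0004314993399231743
offset [0.6326 0.1932 0.2599] rot [-0.0005  0.0009 -0.8163]
```

```bash
python3 -m pendant '{"offset":[[0.3,0.1,0.13],[0.63,0.19,0.26],[0.63,0.19,0.26],[0.63,0.19,0.26],[0.63,0.19,0.26]],"rotation":[[0,0,-0.25],[0,0,-0.5],[0,0,-0.75],[0,0,-0.82],[0,0,-0.82]],"hand":[0,0,0,0,0]}'
python3 -c "
from h import *
to(own(SH,.042,.062),1.246)"
```

```text
time_s: 2.1
position: [0.5593, -0.2687, 0.222]
ee_rot: [-3.141, 0.0, 1.249]
ft_force: [0.3, -0.1, -0.4]
opening: 0.004
gripper_force: 0.0
t 2.2 pos [ 0.5593 -0.2687  0.2224] [3.1412 0.0003 1.2487] F [-0.1147  0.0632 -0.3647] open -0.00301939749355267
offset [-0.0035  0.0034  1.1532] rot [0.0008 0.0006 0.0054]
```

Descend most of the way, then take a picture to check the gap.

```bash
python3 -m pendant '{"offset":[[0,0,0.25],[0,0,0.5],[0,0,0.75],[0,0,1],[0,0,1]],"rotation":[[0,0,0],[0,0,0],[0,0,0],[0,0,0],[0,0,0]],"hand":[0,0,0,0,0]}'
python3 -m pendant '{"offset":[[0,0,0.1],[0,0,0.15],[0,0,0.15]],"rotation":[[0,0,0],[0,0,0],[0,0,0]],"hand":[0,0,0]}'
python3 - <<'E'
from h import *
import cv2
to(own(SH,.02,.062),1.246)
f=lambda n,x,y:cv2.resize(CAM[n]["img"][y:y+100,x:x+100],None,fx=4,fy=4,interpolation=cv2.INTER_CUBIC)
cv2.imwrite("pics/a.png",np.hstack([f("scene",180,170),f("top",360,130)]))
E
```

```text
time_s: 2.7
position: [0.5572, -0.2672, 0.0972]
ee_rot: [-3.133, -0.001, 1.25]
ft_force: [-0.3, -0.3, -0.8]
opening: 0.002
gripper_force: 0.0
time_s: 3.0
position: [0.5599, -0.268, 0.0843]
ee_rot: [3.141, 0.0, 1.252]
ft_force: [0.2, 0.2, -0.7]
opening: 0.0
gripper_force: 0.0
t 3.1 pos [ 0.5603 -0.2681  0.0852] [3.14   0.0004 1.2525] F [ 0.1332 -0.0363  0.1203] open 0.0005881425311469082
offset [ 0.1717 -0.001   0.0095] rot [0.0031 0.0007 0.013 ]
```

View pics/a.png

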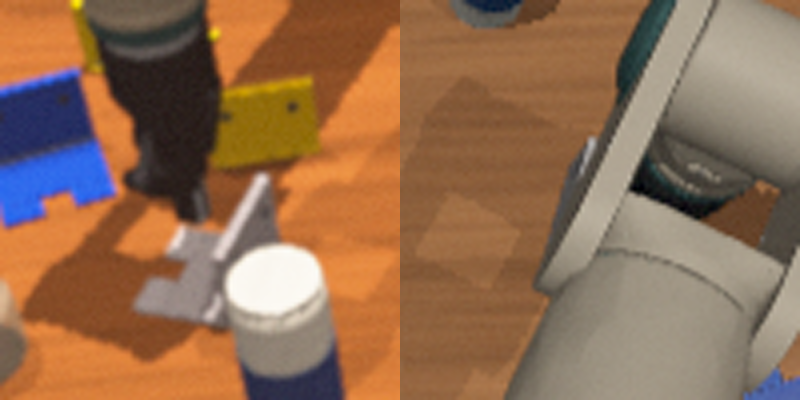

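The fingertip is at about scene px (227,224), on the wall side and clear of the toe edge. I'll approach slowly.

```bash
python3 -m pendant '{"offset":[[0.04,0,0],[0.08,0,0],[0.12,0,0],[0.14,0,0],[0.155,0,0],[0.17,0,0],[0.185,0,0],[0.2,0,0]],"rotation":[[0,0,0],[0,0,0],[0,0,0],[0,0,0],[0,0,0],[0,0,0],[0,0,0],[0,0,0]],"hand":[0,0,0,0,0,0,0,0]}'
python3 -m pendant '{"offset":[[0.016,0,0],[0.032,0,0],[0.048,0,0],[0.064,0,0]],"rotation":[[0,0,0],[0,0,0],[0,0,0],[0,0,0]],"hand":[0,0,0,0]}'
```

```text
time_s: 3.9
position: [0.5673, -0.2452, 0.0841]
ee_rot: [3.141, 0.001, 1.253]
ft_force: [-1.5, -2.3, 0.6]
opening: 0.002
gripper_force: 0.9
time_s: 4.3
position: [0.57, -0.2377, 0.0844]
ee_rot: [3.141, 0.0, 1.253]
ft_force: [0.2, -0.9, 1.5]
opening: -0.002
gripper_force: 0.9
```

```bash
python3 -m pendant '{"offset":[[0.017,0,0],[0.034,0,0],[0.05,0,0],[0.067,0,0.003],[0.084,0,0.006],[0.1,0,0.01],[0.117,0,0.015],[0.133,0,0.02]],"rotation":[[0,0,0],[0,0,0],[0,0,0],[0,0,0],[0,0,0],[0,0,0],[0,0,0],[0,0,0]],"hand":[0,0,0,0,0,0,0,0]}'
python3 -m pendant '{"offset":[[0.017,0,0.005],[0.034,0,0.01],[0.05,0,0.016],[0.067,0,0.024],[0.084,0,0.032],[0.1,0,0.04],[0.117,0,0.05],[0.133,0,0.06]],"rotation":[[0,0,0],[0,0,0],[0,0,0],[0,0,0],[0,0,0],[0,0,0],[0,0,0],[0,0,0]],"hand":[0,0,0,0,0,0,0,0]}'
python3 -c "
from h import *
import cv2
to(own(SH,-.034,.043),1.246)
f=lambda n,x,y:cv2.resize(CAM[n]['img'][y:y+100,x:x+100],None,fx=4,fy=4)
cv2.imwrite('pics/b.png',f('scene',180,170))"
```

```text
time_s: 5.1
position: [0.5748, -0.2223, 0.0815]
ee_rot: [-3.141, -0.0, 1.253]
ft_force: [0.5, -0.9, 0.4]
opening: -0.001
gripper_force: 0.4
time_s: 5.9
position: [0.5797, -0.2071, 0.0743]
ee_rot: [-3.141, -0.0, 1.253]
ft_force: [-0.3, -0.3, -0.3]
opening: -0.0
gripper_force: 0.0
t 6.0 pos [ 0.5797 -0.207   0.0741] [-3.141  -0.0001  1.2531] F [0.3178 1.0433 0.0836] open -0.0007884508937100157
offset [0.088  0.0076 0.0762] rot [-0.0011 -0.0001  0.0141]
```

View pics/b.png

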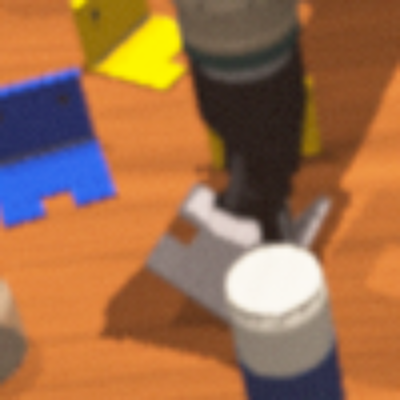

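The wall is rising, with the notch at about scene px (229,218), and the rest is near 40°. I'll continue along the arc.

```bash
python3 -m pendant '{"offset":[[0.012,0,0.008],[0.024,0,0.018],[0.036,0,0.028],[0.048,0,0.038],[0.06,0,0.05],[0.07,0,0.06],[0.08,0,0.07],[0.09,0,0.08]],"rotation":[[0,0,0],[0,0,0],[0,0,0],[0,0,0],[0,0,0],[0,0,0],[0,0,0],[0,0,0]],"hand":[0,0,0,0,0,0,0,0]}'
python3 -m pendant '{"offset":[[0,0,0],[0,0,0],[0,0,0]],"rotation":[[0,0,0],[0,0,0],[0,0,0]],"hand":[0,0,0]}'
python3 -c "
from h import *
import cv2
to(own(SH,-.034,.043),1.246)
f=lambda n,x,y:cv2.resize(CAM[n]['img'][y:y+100,x:x+100],None,fx=4,fy=4)
cv2.imwrite('pics/c.png',f('scene',180,170))"
```

```text
time_s: 6.8
position: [0.5832, -0.197, 0.0648]
ee_rot: [3.142, 0.0, 1.253]
ft_force: [-0.7, -0.2, -0.3]
opening: 0.003
gripper_force: 0.0
time_s: 7.1
position: [0.5832, -0.1972, 0.065]
ee_rot: [3.141, 0.0, 1.253]
ft_force: [0.5, -0.4, 0.4]
opening: -0.002
gripper_force: 0.0
t 7.2 pos [ 0.5832 -0.1972  0.065 ] [3.1414 0.0001 1.2527] F [ 0.7647 -0.5905 -0.7481] open -0.006423356433299087
offset [0.0011 0.0056 0.0001] rot [0.0005 0.0002 0.0134]
```

View pics/c.png

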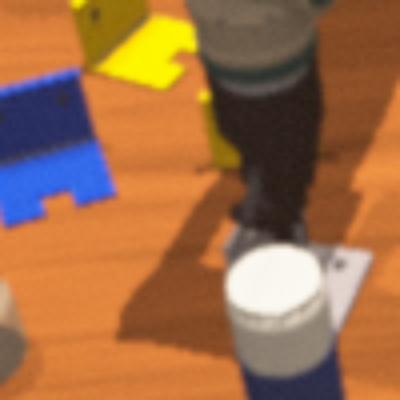

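The foot now lies flat, with its corner near scene px (272,235), and the rest stands. Lift straight up and go over to the tall one.

```bash
python3 -m pendant '{"offset":[[0,0,-0.15],[0,0,-0.4],[0,0,-0.7],[0,0,-1],[0,0,-1]],"rotation":[[0,0,0],[0,0,0],[0,0,0],[0,0,0],[0,0,0]],"hand":[0,0,0,0,0]}'
python3 -m pendant '{"offset":[[0,0,-0.4],[0.4,-0.13,-0.4],[0.8,-0.26,-0.4],[1,-0.33,-0.4],[1,-0.33,-0.4]],"rotation":[[0,0,0],[0,0,0],[0,0,0],[0,0,0],[0,0,0]],"hand":[0,0,0,0,0]}'
python3 -m pendant '{"offset":[[0.4,-0.13,0],[0.8,-0.26,0],[1,-0.33,0],[1,-0.33,0],[1,-0.33,0],[1,-0.33,0],[1,-0.33,0],[1,-0.33,0]],"rotation":[[0,0,0],[0,0,0],[0,0,0.2],[0,0,0.4],[0,0,0.6],[0,0,0.8],[0,0,1],[0,0,1]],"hand":[0,0,0,0,0,0,0,0]}'
python3 -c "
from h import *
to(own(TA,.044,.2),.378)"
```

```text
time_s: 7.7
position: [0.5852, -0.198, 0.1919]
ee_rot: [3.13, 0.001, 1.253]
ft_force: [0.6, 0.0, 0.6]
opening: -0.0
gripper_force: 0.0
time_s: 8.2
position: [0.583, -0.0674, 0.2326]
ee_rot: [-3.141, -0.001, 1.257]
ft_force: [-0.4, -0.5, -0.1]
opening: -0.0
gripper_force: 0.0
time_s: 9.0
position: [0.5831, 0.0547, 0.2324]
ee_rot: [-3.142, 0.001, 0.751]
ft_force: [-0.5, 0.8, 0.2]
opening: -0.003
gripper_force: 0.0
t 9.1 pos [0.583  0.055  0.2325] [-3.1415  0.0004  0.7547] F [ 0.1483  0.3061 -0.7324] open 0.001410829138530471
offset [ 1.097  -1.1428  0.0874] rot [0.0001 0.0009 0.7533]
```

```bash
python3 -m pendant '{"offset":[[0.25,-0.26,0],[0.5,-0.52,0],[0.75,-0.78,0],[0.96,-1,0],[0.96,-1,0],[0.96,-1,0],[0.96,-1,0]],"rotation":[[0,0,0],[0,0,0.2],[0,0,0.4],[0,0,0.6],[0,0,0.75],[0,0,0.75],[0,0,0.75]],"hand":[0,0,0,0,0,0,0]}'
python3 -c "
from h import *
to(own(TA,.044,.2),.378)"
```

```text
time_s: 9.8
position: [0.5851, 0.2213, 0.2327]
ee_rot: [3.141, 0.0, 0.38]
ft_force: [-0.7, -0.8, -0.3]
opening: 0.004
gripper_force: 0.0
t 9.9 pos [0.5852 0.221  0.2329] [3.1414 0.     0.3786] F [-0.2538 -0.5962  0.3341] open 0.0012496873437757767
offset [ 0.0725 -0.1869  0.0911] rot [0.0004 0.     0.0012]
```

```bash
python3 -m pendant '{"offset":[[0.07,-0.19,0],[0.07,-0.19,0.2],[0.07,-0.19,0.45],[0.07,-0.19,0.7],[0.07,-0.19,0.95],[0.07,-0.19,0.95]],"rotation":[[0,0,0],[0,0,0],[0,0,0],[0,0,0],[0,0,0],[0,0,0]],"hand":[0,0,0,0,0,0]}'
python3 -c "
from h import *
import cv2
to(own(TA,.044,.072),.378)
f=lambda n,x,y:cv2.resize(CAM[n]['img'][y:y+100,x:x+100],None,fx=4,fy=4)
cv2.imwrite('pics/d.png',np.hstack([f('scene',350,160),f('scene',190,190)]))"
```

```text
time_s: 10.5
position: [0.5823, 0.2446, 0.1137]
ee_rot: [-3.141, 0.009, 0.378]
ft_force: [-0.4, -0.1, -0.5]
opening: 0.002
gripper_force: 0.0
t 10.6 pos [0.5846 0.2457 0.1195] [3.1415 0.0002 0.3777] F [ 0.4516 -0.8462  1.053 ] open -0.002224163953578895
offset [0.0011 0.0062 0.2125] rot [ 0.0002  0.0004 -0.0005]
```

View pics/d.png

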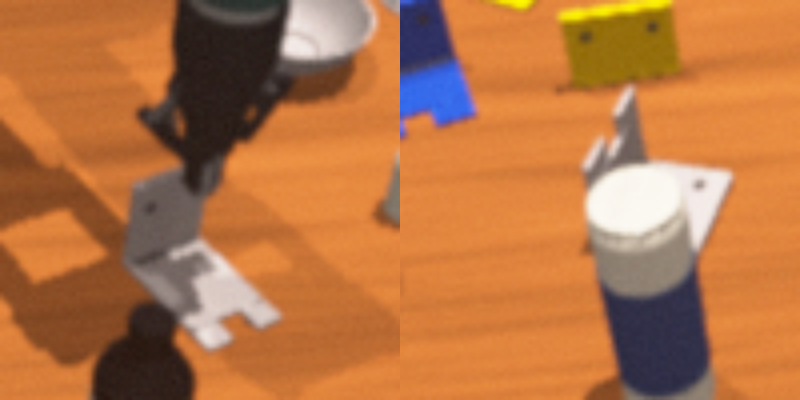

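The short rest stands, with its notch at scene px (238,226) and its foot flat. The shut fingers are on the wall side of the tall plate. Descend and push towards tool -x.

```bash
python3 -m pendant '{"offset":[[0,0,0.1],[0,0,0.2],[0,0,0.21],[-0.05,0,0.21],[-0.1,0,0.21],[-0.13,0,0.21],[-0.15,0,0.21],[-0.165,0,0.21]],"rotation":[[0,0,0],[0,0,0],[0,0,0],[0,0,0],[0,0,0],[0,0,0],[0,0,0],[0,0,0]],"hand":[0,0,0,0,0,0,0,0]}'
python3 -m pendant '{"offset":[[-0.016,0,0],[-0.032,0,0],[-0.048,0,0],[-0.064,0,0],[-0.08,0,0]],"rotation":[[0,0,0],[0,0,0],[0,0,0],[0,0,0],[0,0,0]],"hand":[0,0,0,0,0]}'
python3 -c "
from h import *
to(own(TA,.007,.072),.378)"
```

```text
time_s: 11.4
position: [0.5659, 0.2389, 0.0941]
ee_rot: [3.141, -0.001, 0.378]
ft_force: [-0.1, -0.8, -0.1]
opening: 0.001
gripper_force: 0.0
time_s: 11.9
position: [0.5572, 0.2354, 0.094]
ee_rot: [3.141, -0.001, 0.378]
ft_force: [1.6, 0.6, 2.5]
opening: 0.003
gripper_force: 1.1
t 12.0 pos [0.557  0.2353 0.0938] [ 3.1415 -0.0002  0.3778] F [1.342  1.6264 1.3111] open -0.0010978147818346646
offset [-0.0614  0.0111 -0.0015] rot [ 0.0002 -0.0003 -0.0004]
```

```bash
python3 -m pendant '{"offset":[[-0.017,0,0],[-0.034,0,0],[-0.05,0,0],[-0.067,0,0],[-0.084,0,0],[-0.1,0,0],[-0.117,0,0],[-0.133,0,0.004]],"rotation":[[0,0,0],[0,0,0],[0,0,0],[0,0,0],[0,0,0],[0,0,0],[0,0,0],[0,0,0]],"hand":[0,0,0,0,0,0,0,0]}'
python3 -m pendant '{"offset":[[-0.017,0,0.004],[-0.034,0,0.008],[-0.05,0,0.012],[-0.067,0,0.017],[-0.084,0,0.023],[-0.1,0,0.029],[-0.117,0,0.035],[-0.133,0,0.041]],"rotation":[[0,0,0],[0,0,0],[0,0,0],[0,0,0],[0,0,0],[0,0,0],[0,0,0],[0,0,0]],"hand":[0,0,0,0,0,0,0,0]}'
python3 -m pendant '{"offset":[[-0.017,0,0.008],[-0.034,0,0.016],[-0.05,0,0.025],[-0.067,0,0.034],[-0.084,0,0.044],[-0.1,0,0.054],[-0.117,0,0.066],[-0.133,0,0.078]],"rotation":[[0,0,0],[0,0,0],[0,0,0],[0,0,0],[0,0,0],[0,0,0],[0,0,0],[0,0,0]],"hand":[0,0,0,0,0,0,0,0]}'
python3 -c "
from h import *
to(own(TA,-.043,.049),.378)"
```

```text
time_s: 12.8
position: [0.542, 0.2294, 0.093]
ee_rot: [3.141, 0.0, 0.378]
ft_force: [1.2, 0.5, -0.2]
opening: 0.001
gripper_force: 0.6
time_s: 13.6
position: [0.5272, 0.2235, 0.0882]
ee_rot: [3.141, 0.0, 0.378]
ft_force: [0.8, 0.1, 0.6]
opening: -0.001
gripper_force: 0.3
time_s: 14.4
position: [0.5124, 0.2176, 0.0788]
ee_rot: [3.142, 0.0, 0.378]
ft_force: [-0.5, 0.4, 0.3]
opening: 0.003
gripper_force: 0.0
t 14.5 pos [0.5122 0.2176 0.0786] [3.1415 0.0007 0.3778] F [ 0.8124  0.6953 -0.7818] open 0.0040356761646400995
offset [-0.0767  0.0113  0.0632] rot [ 0.0002  0.0013 -0.0004]
```

```bash
python3 -m pendant '{"offset":[[-0.012,0,0.008],[-0.024,0,0.018],[-0.036,0,0.028],[-0.048,0,0.038],[-0.06,0,0.048],[-0.07,0,0.056],[-0.077,0,0.063],[-0.077,0,0.063]],"rotation":[[0,0,0],[0,0,0],[0,0,0],[0,0,0],[0,0,0],[0,0,0],[0,0,0],[0,0,0]],"hand":[0,0,0,0,0,0,0,0]}'
python3 -c "
from h import *
import cv2
to(own(TA,-.043,.049),.378)
f=lambda n,x,y:cv2.resize(CAM[n]['img'][y:y+100,x:x+100],None,fx=4,fy=4)
cv2.imwrite('pics/e.png',f('scene',350,160))"
```

```text
time_s: 15.3
position: [0.5038, 0.2143, 0.0712]
ee_rot: [3.141, 0.0, 0.378]
ft_force: [0.3, 0.6, -0.1]
opening: -0.0
gripper_force: 0.0
t 15.4 pos [0.504  0.2143 0.0714] [ 3.1415 -0.0001  0.3778] F [-1.6394 -0.1674 -0.6273] open -0.002672958903223225
offset [-0.0032  0.0112  0.0033] rot [ 0.0002 -0.0002 -0.0003]
```

View pics/e.png

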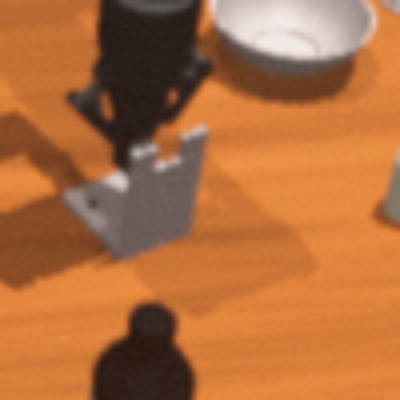

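The tall rest stands, notch up at scene px (390,199) and foot flat behind it. Lift straight up, move clear, and take a final look.

```bash
python3 -m pendant '{"offset":[[0,0,-0.15],[0,0,-0.4],[0,0,-0.7],[0,0,-1],[0,0,-1]],"rotation":[[0,0,0],[0,0,0],[0,0,0],[0,0,0],[0,0,0]],"hand":[0,0,0,0,0]}'
python3 -m pendant '{"offset":[[0,0,-0.3],[0,0,-0.6],[-0.3,0,-0.9],[-0.6,0,-0.9],[-0.9,0,-0.9],[-0.9,0,-0.9],[-0.9,0,-0.9]],"rotation":[[0,0,0],[0,0,0],[0,0,0],[0,0,0],[0,0,0],[0,0,0],[0,0,0]],"hand":[0,0,0,0,0,0,0]}'
python3 -c "
from h import *
import cv2
to(own(TA,-.043,.049),.378)
f=lambda n,x,y:cv2.resize(CAM[n]['img'][y:y+180,x:x+260],None,fx=1.5,fy=1.5)
cv2.imwrite('pics/f.png',np.hstack([f('scene',180,140),f('top',190,80)]))"
```

```text
time_s: 15.9
position: [0.5062, 0.2151, 0.1978]
ee_rot: [3.141, -0.011, 0.378]
ft_force: [0.6, 0.3, 0.6]
opening: 0.004
gripper_force: 0.0
time_s: 16.6
position: [0.4034, 0.1745, 0.2995]
ee_rot: [3.141, -0.001, 0.378]
ft_force: [-0.3, 0.4, 0.1]
opening: -0.001
gripper_force: 0.0
t 16.7 pos [0.4041 0.1747 0.2991] [3.1415 0.0001 0.3778] F [ 0.0274 -0.8713  0.0453] open 0.002002351216059739
offset [0.8925 0.0112 1.901 ] rot [ 0.0001  0.0002 -0.0004]
```

View pics/f.png

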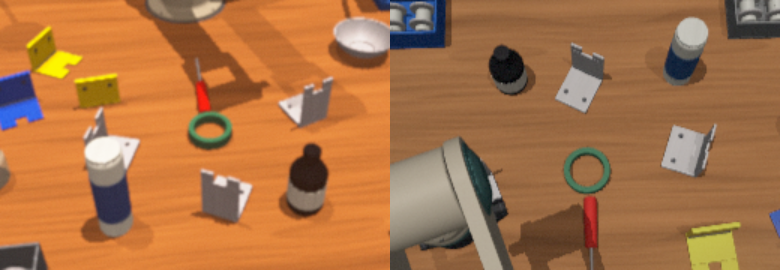

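Both rests stand (tall at scene px (385,208), short at (253,238)), and everything else is where it was, so I'm handing in.

```bash
python3 -c "
from rig import r
print(r.hand_in())"
```

```text
the job is handed in; nothing more can be done
None
```

Both fallen rests now stand upright on their feet about where they lay, pushed over slowly with shut fingertips, with nothing else seen to have moved; I handed the job in at about 17 s (no verdict was shown).

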